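# Check a spacer strip against the master bar on a comparator stand

## Task

The aluminium master bar lies on the anvil under the comparator's spindle: slide the comparator head down until the dial needle stands on the broad zero mark and let go. Then flip the rocker on the head to lift the spindle, lay the master bar flat on the cork pad, and slide the 150 mm wooden spacer strip flat onto the steel anvil with its end under the raised spindle. Last, flip the rocker back so that the spindle rests on the strip and the needle shows how it differs from the master; do not disturb the head's setting after zeroing, and leave the other things on the bench where they are.

Things in the scene. Friction and masses are not known exactly. Their poses are not given: they have to be found in the camera images.
- comparator: Comparator stand, fixed to the bench: grey base 285 x 100 x 16 mm. Origin on the bench under the spindle axis, z up, x from the spindle to the column, which stands 90 mm behind it at +x. On the column slides a head, held by friction only: about 11 N up or down moves it and it stays where left, so a hard push on anything it carries, the rocker included, spoils its setting.
- anvil_mid (a point): Point on top of the steel anvil strip, 20 mm above the bench, 61 mm in front (-x) of the spindle axis; axes as the comparator's. The strip is 46 mm wide and runs from x = -150 to +35 mm of the comparator at y = 0. Bars lie on it along x, one end under the spindle and 5 to 30 mm past its axis, the rest sticking out to -x.
- dial_center (a point): Centre of the dial's face: round, 54 mm across with its rim, facing up, over the spindle; 118 mm above the bench when the head is at its zero height (it starts 8 to 20 mm higher, the spindle hanging free above the master). The housing under it, 48 mm across, reaches 40 mm down; below that only the 8 mm spindle.
- head_grip (a point): Finger grip of the head: dark steel fin on top of its sleeve, 90 mm behind the spindle, 12 mm thick (comparator's y), 36 mm long (x), 34 mm high. This point is 15 mm below the fin's top and 18 mm above the sleeve's top. Pinch it across its thickness to slide the head down or up (8 mm below to 22 mm above the zero height).
- needle (a joint): Dial needle, 20 mm long, in rad: 0 = on the broad black zero mark on the dial's bar side (comparator's -x); positive = clockwise from above. 0.2 rad for each mm (one tick) that the spindle is pushed up into the head: with the spindle on a bar, lowering the head 1 mm adds 0.2. -1.4 = spindle fully out, touching nothing; about 2.1 = lifted by the rocker.
- spindle_tip (a point): Lower end of the sprung spindle, an 11 mm round steel tip. The spring presses it down with 1.2 N (fully out) to 2 N; travel 22 mm. Lifted by the rocker it hangs about 11 mm above the master's top, 8 mm above the strip's.
- rocker (a joint): Seesaw rocker with black ends on top of the head, 48 mm behind the spindle axis, pivoting about the comparator's x, rad. 0 = level; +0.55 (start) = left end up, spindle released; -0.55 = right end up, spindle lifted. Sprung over centre: pushing the raised end down takes 2 to 5 N; some way past level it snaps over by itself and stays.
- rocker_left (a point): Middle of the top face of the rocker's left paddle (19 mm along x, 24 mm along y, 7 mm thick), 38 mm from the pivot on the comparator's +y side. It goes down 40 mm from one end of the swing to the other. Push it down to lift the spindle.
- rocker_right (a point): The same on the rocker's right paddle (comparator's -y side). Push it down to release the spindle.
- master_center (a point): Centre of the master: aluminium bar 150 x 30 x 30 mm (x long), about 0.34 kg, four black spots on its top. It starts on the anvil under the raised head with one end about 14 mm past the spindle axis.
- strip_center (a point): Centre of the spacer strip to be checked: plain wooden bar 150 mm long (x), 28 mm wide, 33 mm high, about 0.1 kg, lying flat on the plywood board. It is 3 mm higher than the master, so a true check reads about +0.6 rad on the needle.
- pad: Cork pad fixed to the bench, 200 x 100 x 4 mm, long along its x; origin at the centre of its underside. The master goes here, lengthwise.
- board: Plywood board fixed to the bench, 200 x 100 x 6 mm, on which the strip starts; origin at the centre of its underside.
- offcut: Bystander: short offcut of the same wood, 70 x 28 x 33 mm; origin at the centre of its underside. Not the strip.
- sandblock: Bystander: cork sanding block 110 x 60 x 30 mm; origin at the centre of its underside.
- tape: Bystander: roll of tape 90 mm across, 25 mm high; origin at the centre of its underside.
- tin: Bystander: open steel tin 70 mm across, 90 mm high; origin at the centre of its underside.
- lath: Bystander: thin lath of the same wood, 260 x 20 x 12 mm; origin at the centre of its underside. Not the strip.
- driver: Bystander: screwdriver with a black handle, 200 mm long, lying flat; origin under its middle.
Mind the look-alikes: they are no part of the job. Of the things shaped like the part that bears master_center, the aluminium one is meant.

How it is judged:
On the way, in this order (a step that is already met when the one before it is completed fails the run):
1. the needle stands on zero (within 0.16 rad) with the spindle resting on the master and the robot off the comparator (value of joint needle between -0.16 and 0.16 rad and z of master_center in the frame of comparator below 0.038 m and horizontal distance between master_center and comparator below 0.09 m and value of joint rocker above 0.4 rad and contact force between each of the arm, the fingers and comparator below 0.3 N), for 0.3 s.
2. the rocker is over and the spindle lifted, with the master still on the anvil (value of joint rocker below -0.4 rad and value of joint needle above 1.8 rad and z of master_center in the frame of comparator below 0.038 m and horizontal distance between master_center and comparator below 0.09 m), for 0.2 s.
3. the master lies flat on the cork pad, released (x of master_center in the frame of pad between -0.05 and 0.05 m and y of master_center in the frame of pad between -0.04 and 0.04 m and z of master_center in the frame of pad between 0.015 and 0.023 m and angle between master_center's own z axis and vertical below 0.08 rad and contact force between the fingers and master below 0.1 N and value of joint rocker below -0.4 rad), for 0.2 s.
4. the strip lies flat on the anvil with its end under the raised spindle (z of strip_center in the frame of comparator between 0.034 and 0.039 m and angle between strip_center's own z axis and vertical below 0.05 rad and value of joint rocker below -0.4 rad and value of joint needle above 1.8 rad and x of strip_center in the frame of comparator between -0.073 and -0.018 m), for 0.2 s.
At the end, for the whole second after the job is handed in: Rocker back over (above 0.4 rad), spindle resting on the strip, which lies flat on the anvil (within 3 degrees), needle reading 0.35 to 0.85 rad; master flat on the cork pad (centre within 50 mm along and 40 mm across of the pad's centre); both released and at rest (value of joint needle between 0.35 and 0.85 rad and value of joint rocker above 0.4 rad and contact force between spindle and strip above 0.4 N and z of strip_center in the frame of comparator between 0.034 and 0.039 m and angle between strip_center's own z axis and vertical below 0.05 rad and x of master_center in the frame of pad between -0.05 and 0.05 m and y of master_center in the frame of pad between -0.04 and 0.04 m and z of master_center in the frame of pad between 0.015 and 0.023 m and angle between master_center's own z axis and vertical below 0.08 rad and linear speed of each of strip, master below 0.02 m/s); the robot touches nothing.
It fails at once if a bystander (offcut, sanding block, tape, tin, lath or screwdriver) is moved by more than 25 mm (distance of any of offcut, sandblock, tape, tin, lath, driver from where it was at the start of the episode above 0.025 m).
It also fails if it takes over 72 s, if anything falls off the work surface, if the arm or the gripper's body presses on something with over 40 N, if the wrist force passes 120 N, or if a joint passes its speed limit or range.

## Robot

A 6-joint arm with a two-finger parallel gripper is mounted at the origin on the work surface. World frame = base frame: x ahead of the robot, y to its left, z up, the work surface at z = 0. Lengths are in m, angles in rad, forces in N, time in s.
With the tool pointing down it reaches from about 0.35 to 0.975 m from the base axis. Payload 4.9 kg.
Tool frame: the origin (TCP) lies midway between the tips of the shut fingers; the grasp point (between the pads) lies 19 mm behind it; z points along the fingers, y is the line along which they close (so a half turn about z gives the same grasp; the last joint's range is limited). The gripper opens to 85 mm and grips with 20 to 120 N. Pads are 22 mm wide; open, the fingers measure 114 mm over their backs; the gripper's body (76 mm by 85 mm) begins 54 mm behind the grasp point. The pads swing forward as they close: fully open they stand 13 mm farther back than shut.
Start: joints at [-1.225, 0.053, 1.613, -0, 1.476, -0.119], TCP at [0.28, -0.559, 0.231] pointing down, gripper open.
Joint ranges: [-3.01, 3.01], [-1.01, 2.22], [0.06, 2.58], [-1.02, 4.17], [0.09, 2.62], [-3.14, 3.14]. Speed limits (rad/s): [2.57, 2.57, 3.14, 3.14, 3.14, 3.14].

## Interface

Orientations are given as a unit quaternion [w, x, y, z].
In Python, from plant import state, grab_frame, camera_info, job_done, spot_in, masks_of, pinpoint gives the robot as it stands.
- The arm moves only by the shell command python3 -m handwheel 'ROWS' [OPENING]. ROWS is JSON, a list that holds one entry, the list of rows, each a list of 6 numbers: the shift along the world's x, y, z in m, then the turn, a rotation vector about the world's x, y, z in degrees. In form: [[[tx, ty, tz, ax, ay, az], ...]]. A call has 1 to 20 rows; each row shifts and turns the commanded pose from where the row before left it; what a row does not reach is not made up. A row lasts 1/12 s, in which the tool goes at most 41.7 mm and 7.16 degrees, less where a joint would pass 70% of its speed; a pose out of reach is approached as far as the arm can. A call is refused whole if a number of a shift passes 0.0417 or a number of a turn 7.16, either way. A call with a gripper value outside its range is refused whole. OPENING is the opening, from 0 (shut) to 1 (fully open), set as the call begins (- or left out, the last holds). The fingers move at their own pace and stop on an object; the grip force is fixed at half the most. Time passes only in rows, so rows that do not move let the fingers close. It gives the time, the measured TCP pose, the force, the opening and the grip force at its end, in the units of the state.
- state(): the state, without advancing time (a new reading comes with each control period).
- grab_frame(name): name is "side" or "top"; returns (picture, depth): 480x640x3 uint8, blue, green, red; 480x640 float32, m along the optical axis (not along the pixel's ray), 0 where there is no reading.
- camera_info(name): a dict with "fx", "fy", "cx", "cy" (pixels), "T" (4x4, takes a point from camera to world coordinates). Camera axes: x right, y up, looking along -z (the intrinsics and any distortion apply to the point x, -y, -z); pixel columns grow to the right and rows downward; lengths in m; the calibration is good to about 2 mm. A picture is of the moment at which its call begins. camera_info takes no time and is no camera call.
- job_done(): hands the job in; it is judged then, once.
Trained networks look in the newest picture that a camera, given by its name, has taken for a name from the list of things; names that differ only in an ending like _2 or _b are one class to them, and where a whole thing is asked for, a point or a joint stands for the part that bears it (a point fixed in the world has none). Each returns a list of dicts, best first, with "conf" (0 to 1); they miss things now and then, are a little off and sometimes report something else, mostly with a low value. They report only what shows in the picture. A call takes as long as a camera call. They do not tell look-alikes from the thing itself.
- spot_in(camera, thing): "box" ([left, top, width, height] in pixels, round what is visible of it).
- masks_of(camera, thing): "region" (480x640 bool, what is visible of it) and "box" ([left, top, width, height] in pixels, round what is visible of it).
- pinpoint(camera, thing): "position" ([column, row] in pixels: a listed point, or the origin of a listed thing).
The state is a dict: "time": time; "joint_pos": joint angles; "joint_vel": joint speeds; "joint_efforts": joint torques, N m; "tool_pos": TCP position; "tool_rot": TCP orientation; "contact_force": force on the tool from outside, world axes, zero at the start; "ft_torque": the same for the moment, N m; "gripper_width": opening from 0.0 (shut) to 1.0 (fully open); "grasp_force": force on a finger pad.
Only numpy, scipy, OpenCV 4.12 (cv2) and the standard library are available. Lean on these libraries where they do the work, as an engineer would, in place of code of your own. Each camera call takes 0.05 s, during which the arm holds its last target. There are 200 camera calls.

## Working session

There is one attempt and no reset: what is moved stays moved. The work goes in short steps, Python scripts to look and compute and a shell command to move; the robot and the scene stay as the last step left them, time stands still between calls to the robot, and variables do not carry over. Pictures are saved under pics/ and viewed, at most 10 in all, crops included, and the job is handed in when it is done.

```bash
mkdir -p pics; cat > h.py <<'E'
import numpy as np, cv2
from plant import *
def ray(cam,px):
    c=camera_info(cam);T=np.array(c["T"]);d=np.array([(px[0]-c["cx"])/c["fx"],-(px[1]-c["cy"])/c["fy"],-1.0])
    return T[:3,3],T[:3,:3]@d
def at_z(cam,px,z):
    o,d=ray(cam,px);return o+d*(z-o[2])/d[2]
def at_d(cam,px,dep):
    r,c=int(round(px[1])),int(round(px[0]));p=dep[max(r-2,0):r+3,max(c-2,0):c+3];p=p[p>0]
    o,d=ray(cam,px);return o+d*np.median(p) if p.size else o*np.nan
E
cat > look.py <<'E'
from h import *
np.set_printoptions(precision=4,suppress=True)
s=state();print(s["time"],s["tool_pos"],s["tool_rot"])
for cam in("top","side"):
    im,dep=grab_frame(cam);cv2.imwrite(f"pics/{cam}0.png",im)
    c=camera_info(cam);print(cam,{k:(v if k!="T" else np.array(v)[:3,3:].T) for k,v in c.items()})
    for n in["comparator","anvil_mid","dial_center","head_grip","rocker_left","rocker_right","spindle_tip","master_center","strip_center","pad","board"]:
        r=pinpoint(cam,n)
        for q in r[:2]: print(n,round(q["conf"],2),np.round(q["position"]),at_d(cam,q["position"],dep))
E
python3 look.py
```

```text
0.0 [ 0.2799 -0.5581  0.23  ] [-0.001   0.9731  0.2303 -0.0001]
top {'fx': 518.2245297669533, 'fy': 518.2245297669533, 'cx': 321.9439187170213, 'cy': 237.1145425561551, 'T': array([[ 0.3909, -0.0094,  1.3704]])}
comparator 0.63 [316. 235.] [0.515  0.0302 0.1372]
anvil_mid 0.93 [319. 257.] [0.467  0.0261 0.05  ]
anvil_mid 0.61 [312. 232.] [0.5232 0.0408 0.1371]
dial_center 0.82 [313. 226.] [0.5375 0.0376 0.1383]
head_grip 0.9 [298. 192.] [0.6119 0.0682 0.1758]
head_grip 0.5 [406. 179.] [ 0.6678 -0.203   0.0334]
rocker_left 0.58 [292. 213.] [0.5643 0.0827 0.176 ]
rocker_right 0.78 [321. 205.] [0.5879 0.0179 0.1307]
master_center 0.88 [322. 255.] [0.4719 0.0188 0.0502]
master_center 0.83 [458. 148.] [ 0.7483 -0.3433  0.0286]
strip_center 0.79 [227. 263.] [0.4569 0.2637 0.0384]
pad 0.9 [430. 254.] [ 0.471  -0.264   0.0035]
board 0.86 [234. 260.] [0.4646 0.2509 0.0129]
side {'fx': 518.2788924624455, 'fy': 518.2788924624455, 'cx': 318.11859048386583, 'cy': 235.15089078372378, 'T': array([[0.4561, 0.8995, 1.0974]])}
comparator 0.55 [307. 277.] [0.5264 0.0521 0.022 ]
comparator 0.35 [242. 335.] [0.6655 0.2449 0.0319]
anvil_mid 0.75 [332. 269.] [0.4623 0.0321 0.0373]
dial_center 0.75 [308. 244.] [0.5245 0.0408 0.1389]
head_grip 0.68 [269. 242.] [0.6156 0.0683 0.1715]
rocker_left 0.39 [291. 245.] [0.5612 0.0737 0.1692]
rocker_right 0.5 [285. 238.] [0.5826 0.0211 0.1357]
master_center 0.72 [329. 263.] [0.4691 0.0235 0.0486]
master_center 0.65 [415. 358.] [0.2574 0.2768 0.0307]
strip_center 0.64 [332. 263.] [0.4632 0.0216 0.0489]
pad 0.92 [336. 203.] [ 0.4603 -0.2561  0.0025]
pad 0.24 [332. 270.] [0.4617 0.0329 0.0342]
board 0.64 [332. 347.] [0.4512 0.268  0.0386]
board 0.61 [328. 349.] [0.4589 0.2723 0.0387]
```

View pics/top0.png

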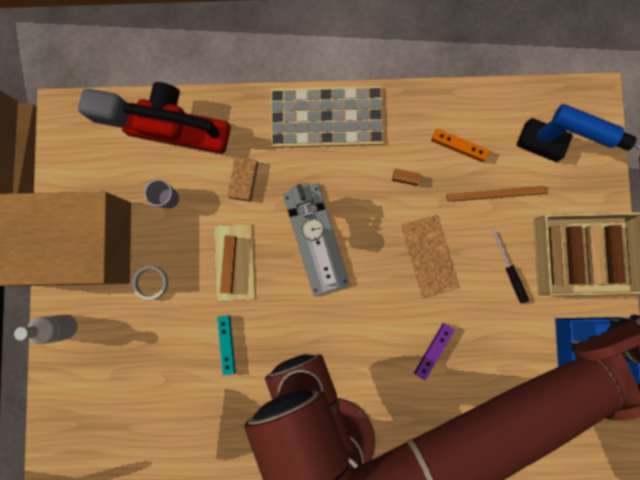

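View pics/side0.png

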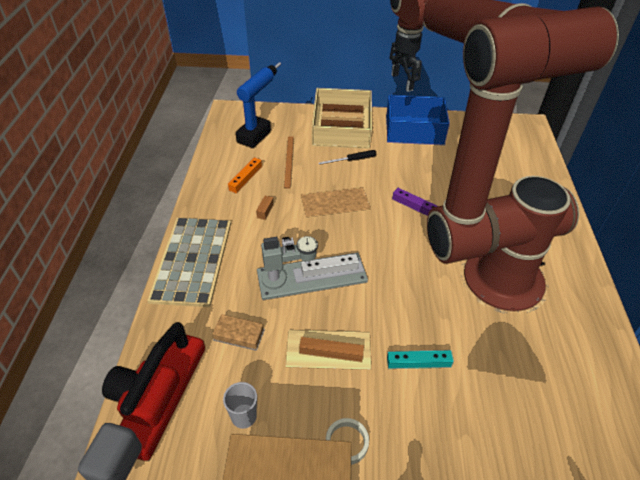

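```bash
cat > axes.py <<'E'
from h import *
np.set_printoptions(precision=4,suppress=True)
def pts(cam,dep,m):
    c=camera_info(cam);T=np.array(c["T"]);v,u=np.nonzero(m&(dep>0));d=dep[v,u]
    return (T[:3,:3]@np.array([(u-c["cx"])/c["fx"]*d,-(v-c["cy"])/c["fy"]*d,-d])).T+T[:3,3]
if __name__=="__main__":
    im,dep=grab_frame("top")
    for n in["comparator","master_center","strip_center","pad","board","dial_center","head_grip","offcut","lath","tin","driver","tape","sandblock"]:
        for q in masks_of("top",n)[:2]:
            P=pts("top",dep,q["region"])
            if len(P)<20: print(n,"few");continue
            zt=np.percentile(P[:,2],90)
            if n not in("comparator","head_grip"): P=P[abs(P[:,2]-np.median(P[:,2]))<.006]
            (c,wh,a)=cv2.minAreaRect(P[:,:2].astype(np.float32));print(n,round(q["conf"],2),q["box"],"c",np.round(c,4),"wh",np.round(wh,3),"ang",round(a,1),"z",np.median(P[:,2]),zt)
E
python3 axes.py
```

```text
comparator 0.57 [282.4, 180.8, 68.5, 116.3] c [0.5228 0.0387] wh [0.301 0.103] ang 16.2 z 0.018848791827080658 0.14529861385821083
master_center 0.96 [415.6, 324.4, 37.0, 56.7] c [ 0.2211 -0.2603] wh [0.032 0.149] ang 58.1 z 0.03013341234786371 0.03325151422285566
master_center 0.86 [217.8, 318.2, 14.7, 58.2] c [0.2459 0.2723] wh [0.148 0.03 ] ang 5.5 z 0.030079669074760784 0.033323016487928035
strip_center 0.84 [220.3, 233.8, 15.8, 58.9] c [0.4534 0.2656] wh [0.029 0.149] ang 85.6 z 0.0385932097036108 0.041762177813932815
strip_center 0.51 [214.2, 225.2, 41.2, 76.8] c [0.4611 0.2539] wh [0.199 0.1  ] ang 2.0 z 0.005983102261298501 0.009639844301531576
pad 0.9 [404.9, 216.8, 48.5, 83.0] c [ 0.4651 -0.264 ] wh [0.201 0.101] ang 14.2 z 0.004154009602319264 0.007747771336128609
pad 0.68 [394.1, 168.4, 26.0, 18.8] c [ 0.6743 -0.2045] wh [0.07 0.03] ang 76.2 z 0.032739922588500114 0.03619752633906775
board 0.8 [214.4, 226.2, 42.5, 75.7] c [0.4604 0.2538] wh [0.2 0.1] ang 1.9 z 0.005986056125552919 0.009640265379149415
dial_center 0.67 [287.4, 182.1, 39.8, 59.0] c [0.5713 0.0464] wh [0.14 
[... 626 characters left out ...]
] wh [0.205 0.105] ang 14.0 z 0.004069975805460091 0.007685704470339251
tin 0.88 [145.2, 178.9, 32.8, 28.5] c [0.6353 0.4288] wh [0.062 0.058] ang 56.0 z 0.052762140622176434 0.08851752778133881
driver 0.56 [505.3, 263.2, 22.6, 39.4] c [ 0.3929 -0.4791] wh [0.112 0.025] ang 20.6 z 0.02344329089357733 0.027386553482447874
driver 0.51 [134.2, 264.5, 34.3, 38.0] c [0.4098 0.4729] wh [0.085 0.089] ang 52.5 z 0.024161995512702705 0.02776148350496672
tape 0.93 [132.9, 267.5, 33.0, 34.1] c [0.4111 0.4727] wh [0.089 0.081] ang 89.0 z 0.024230436893794893 0.027901157084395757
sandblock 0.97 [229.1, 154.8, 29.4, 44.5] c [0.6805 0.2276] wh [0.06 0.11] ang 79.7 z 0.029740981660200116 0.03306151326012419
```

The top view shows the comparator at about (315,240), with its column up-left and its master at (323,260). The strip is on the board at (229,263) and the pad is at (430,255). The teal, purple and orange bars are look-alikes. Next I'll fit the comparator's axes from the depth data.

```bash
cat > fit.py <<'E'
from axes import *
im,dep=grab_frame("top")
m=np.zeros(dep.shape,bool);m[175:305,275:360]=1
P=pts("top",dep,m)
def rect(lo,hi,box=None):
    Q=P[(P[:,2]>lo)&(P[:,2]<hi)]
    if box is not None: Q=Q[np.hypot(*(Q[:,:2]-box[:2]).T)<box[2]]
    (c,wh,a)=cv2.minAreaRect(Q[:,:2].astype(np.float32));print(lo,hi,len(Q),np.round(c,4),np.round(wh,3),round(a,1),"med",np.median(Q,0))
rect(.012,.03);rect(.045,.056,(.46,.02,.12));rect(.132,.146);rect(.160,.2);rect(.165,.2,(.565,.083,.02));rect(.16,.2,(.612,.065,.03))
cv2.imwrite("pics/crop.png",cv2.resize(im[170:310,260:400],(700,700),interpolation=cv2.INTER_CUBIC)[:600])
for h in range(10,20): 
    z=h/100;Q=P[(P[:,2]>z)&(P[:,2]<z+.01)];print(z,len(Q),Q.mean(0) if len(Q) else"")
E
python3 fit.py
```

```text
0.012 0.03 2208 [0.5158 0.0364] [0.283 0.1  ] 15.9 med [0.4836 0.0305 0.0168]
0.045 0.056 524 [0.4564 0.0169] [0.121 0.03 ] 15.5 med [0.4562 0.0166 0.0503]
0.132 0.146 704 [0.5722 0.0432] [0.139 0.067] 14.4 med [0.5483 0.0466 0.1395]
0.16 0.2 190 [0.5936 0.0773] [0.07 0.05] 14.7 med [0.5738 0.0706 0.1747]
0.165 0.2 89 [0.5671 0.0798] [0.019 0.032] 17.6 med [0.566  0.0821 0.1738]
0.16 0.2 82 [0.6143 0.0651] [0.036 0.012] 17.3 med [0.6126 0.0644 0.1758]
0.1 4 [0.5931 0.0593 0.1074]
0.11 8 [0.5688 0.056  0.1188]
0.12 110 [0.5691 0.0445 0.1249]
0.13 403 [0.54   0.039  0.1367]
0.14 375 [0.5934 0.0573 0.1436]
0.15 98 [0.5749 0.0545 0.1561]
0.16 48 [0.573  0.0693 0.1654]
0.17 132 [0.5916 0.0739 0.1755]
0.18 10 [0.5888 0.0784 0.1813]
0.19 0
```

View pics/crop.png

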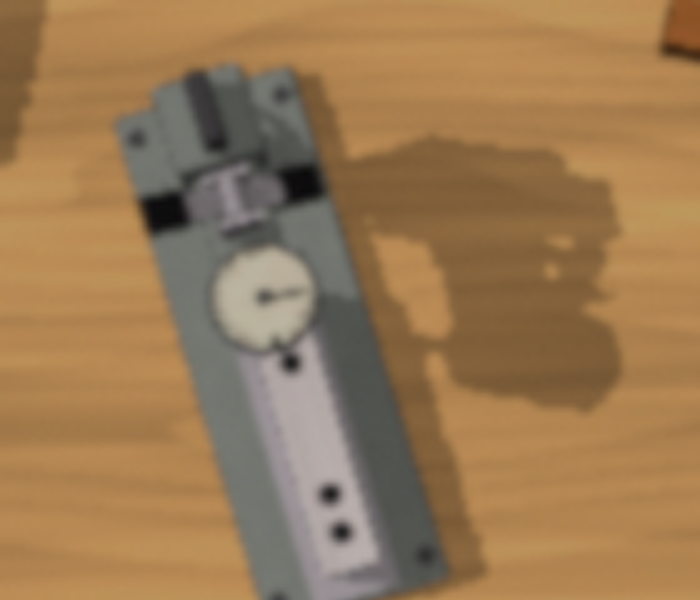

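The comparator's yaw is about 15.7°. The spindle axis is near (0.528, 0.039), and the fin is at (0.6146, 0.0637) with its top at 0.176. The needle starts pointing right, about −1.4, and the zero mark is at the bottom of the dial. I'll move above the fin.

```bash
python3 -m handwheel '[[[0.0167,0.0311,0.0005,0,0,-0.55],[0.0167,0.0311,0.0005,0,0,-0.55],[0.0167,0.0311,0.0005,0,0,-0.55],[0.0167,0.0311,0.0005,0,0,-0.55],[0.0167,0.0311,0.0005,0,0,-0.55],[0.0167,0.0311,0.0005,0,0,-0.55],[0.0167,0.0311,0.0005,0,0,-0.55],[0.0167,0.0311,0.0005,0,0,-0.55],[0.0167,0.0311,0.0005,0,0,-0.55],[0.0167,0.0311,0.0005,0,0,-0.55],[0.0167,0.0311,0.0005,0,0,-0.55],[0.0167,0.0311,0.0005,0,0,-0.55],[0.0167,0.0311,0.0005,0,0,-0.55],[0.0167,0.0311,0.0005,0,0,-0.55],[0.0167,0.0311,0.0005,0,0,-0.55],[0.0167,0.0311,0.0005,0,0,-0.55],[0.0167,0.0311,0.0005,0,0,-0.55],[0.0167,0.0311,0.0005,0,0,-0.55],[0.0167,0.0311,0.0005,0,0,-0.55],[0.0167,0.0311,0.0005,0,0,-0.55]]]' 0.45
python3 -m handwheel '[[[0,0,0,0,0,0],[0,0,0,0,0,0],[0,0,0,0,0,0]]]'
```

```text
time: 3.62
tool_pos: [0.6148, 0.0651, 0.2414]
tool_rot: [0.0, 0.991, 0.136, 0.0]
contact_force: [0.8, -1.0, -0.1]
gripper_width: 0.452
grasp_force: 0.0
time: 3.87
tool_pos: [0.6139, 0.0632, 0.2411]
tool_rot: [0.0, 0.991, 0.136, -0.0]
contact_force: [-0.6, 0.4, 0.2]
gripper_width: 0.45
grasp_force: 0.0
```

```bash
cat > needle.py <<'E'
import sys
from h import *
# dial viewed rectified: zd = dial height; axes comparator yaw 15.7deg
YAW=np.radians(15.7);ux=np.array([np.cos(YAW),np.sin(YAW)]);uy=np.array([-ux[1],ux[0]])
def rectify(cam,im,c,z,R=.032,n=320):
    ci=camera_info(cam);T=np.linalg.inv(np.array(ci["T"]))
    w=[];q=[]
    for a,b in((-1,-1),(-1,1),(1,1),(1,-1)):   # out: up=+x comp, left=+y comp
        p=np.r_[np.array(c)+R*(a*ux+b*uy),z,1];k=T@p
        w.append([ci["cx"]+ci["fx"]*k[0]/-k[2],ci["cy"]-ci["fy"]*k[1]/-k[2]]);q.append([n/2-b*n/2,n/2-a*n/2])
    H=cv2.getPerspectiveTransform(np.float32(w),np.float32(q))
    return cv2.warpPerspective(im,H,(n,n),flags=cv2.INTER_CUBIC)
z=float(sys.argv[1]);tag=sys.argv[2];out=[]
for cam in sys.argv[3:]:
    im,dep=grab_frame(cam);r=rectify(cam,im,(.528,.0393),z)
    g=cv2.cvtColor(r,cv2.COLOR_BGR2GRAY)
    # recentre on bright face
    B=(g>140).astype(np.uint8);n,l,s,cc=cv2.connectedComponentsWithStats(B);k=1+np.argmax(s[1:,4])
    hull=cv2.convexHull(np.argwhere(l==k)[:,::-1].astype(np.int32));(cx,cy),ra=cv2.minEnclosingCircle(hull)
    print(cam,"face centre",cx,cy,"r",ra)
    # polar profile, needle 4..15mm radius
    px=160/.032;th=np.radians(np.arange(-180,180,2))
    rr=np.linspace(.006,.016,12)*px/1
    prof=[g[np.clip((cy+rr*np.cos(t)).astype(int),0,319),np.clip((cx-rr*np.sin(t)).astype(int),0,319)].mean() for t in th]
    # t: from -x (down in out) clockwise from above -> towards left
    prof=cv2.GaussianBlur(np.float32(prof)[None],(9,1),0)[0]
    i=np.argmin(prof);wgt=np.clip(np.percentile(prof,60)-prof,0,None);sel=np.abs((th-th[i]+np.pi)%(2*np.pi)-np.pi)<.5
    d=(th-th[i]+np.pi)%(2*np.pi)-np.pi
    print(" needle",th[i]+(wgt*d)[sel].sum()/wgt[sel].sum(),"contrast",prof.min(),np.median(prof))
    out.append(r)
cv2.imwrite(f"pics/n_{tag}.png",np.hstack(out))
E
python3 needle.py 0.138 a side top; python3 -c "
from h import *
im,d=grab_frame('side')
a=cv2.resize(im[120:300,200:400],(600,540));b=cv2.resize(cv2.imread('pics/n_a.png')[:,:320],(200,200));a[:200,400:]=b;cv2.imwrite('pics/s1.png',a)"
```

```text
side face centre 174.93936157226562 163.88819885253906 r 134.65139770507812
 needle -1.2796836787912322 contrast 143.27148 210.25082
top face centre 238.0 302.0641174316406 r 22.623655319213867
 needle 1.4025349162326473 contrast 36.42253 95.55257
```

View pics/s1.png

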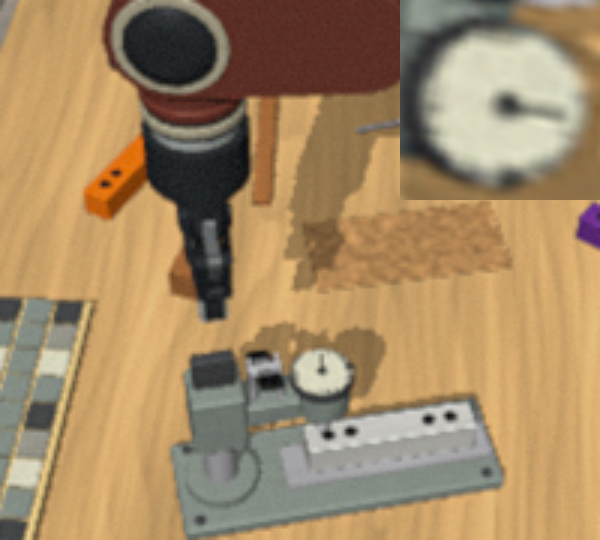

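The side camera sees the dial clearly, with the needle at about −1.37 by eye. The gripper is above the fin, so I'll descend and pinch it.

```bash
python3 -m handwheel '[[[0,0,-0.02,0,0,0],[0,0,-0.02,0,0,0],[0,0,-0.02,0,0,0],[0,0,-0.015,0,0,0],[0,0,-0.01,0,0,0],[0,0,-0.006,0,0,0],[0,0,0,0,0,0],[0,0,0,0,0,0]]]'
python3 -m handwheel '[[[0,0,0,0,0,0],[0,0,0,0,0,0],[0,0,0,0,0,0],[0,0,0,0,0,0],[0,0,0,0,0,0],[0,0,0,0,0,0]]]' 0; python3 needle.py 0.138 b side
```

```text
time: 4.68
tool_pos: [0.6144, 0.063, 0.151]
tool_rot: [0.0, 0.991, 0.136, 0.0]
contact_force: [-0.1, -0.1, 0.4]
gripper_width: 0.449
grasp_force: 0.0
time: 5.18
tool_pos: [0.6152, 0.0626, 0.152]
tool_rot: [0.001, 0.991, 0.136, 0.001]
contact_force: [0.3, -4.6, 6.1]
gripper_width: 0.131
grasp_force: 61.2
side face centre 174.00860595703125 162.70645141601562 r 134.3177032470703
 needle -1.251661988413886 contrast 146.03874 211.38443
```

```bash
python3 -m handwheel '[[[0,0,-0.002,0,0,0],[0,0,-0.002,0,0,0],[0,0,-0.002,0,0,0],[0,0,-0.002,0,0,0],[0,0,-0.002,0,0,0],[0,0,-0.002,0,0,0],[0,0,-0.002,0,0,0],[0,0,0,0,0,0],[0,0,0,0,0,0]]]' ; python3 needle.py 0.124 c side
```

```text
time: 5.98
tool_pos: [0.6152, 0.0626, 0.1392]
tool_rot: [0.001, 0.991, 0.136, 0.001]
contact_force: [-2.8, -5.4, 10.5]
gripper_width: 0.125
grasp_force: 62.1
side face centre 178.6196746826172 164.0411376953125 r 131.0051727294922
 needle -1.1690530729121642 contrast 143.40495 213.24951
```

```bash
python3 -m handwheel '[[[0,0,-0.002,0,0,0],[0,0,-0.002,0,0,0],[0,0,0,0,0,0],[0,0,0,0,0,0]]]' ; python3 needle.py 0.121 d side
```

```text
time: 6.37
tool_pos: [0.6152, 0.0626, 0.1356]
tool_rot: [0.001, 0.991, 0.136, 0.001]
contact_force: [-4.1, -5.4, 11.4]
gripper_width: 0.125
grasp_force: 62.2
side face centre 179.9132537841797 161.0331268310547 r 138.14328002929688
 needle -0.406238504336697 contrast 141.88445 211.9375
```

View pics/n_d.png

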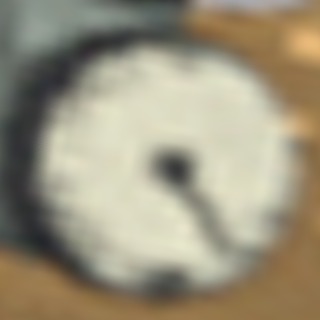

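The pivot is at about (172,165), the needle tip at (230,248) and the zero mark at (165,280). By hand that reads about −0.65, so my estimator's centre is off. I'll pivot on the dark hub and lower a bit more.

```bash
python3 - <<'E'
s=open('needle.py').read()
a=s.index("    # recentre");b=s.index("    # polar")
s=s[:a]+'''    sub=cv2.GaussianBlur(255-g,(0,0),9)[115:215,120:225];j=np.unravel_index(sub.argmax(),sub.shape);cy,cx=115+j[0],120+j[1]
    print(cam,"hub",cx,cy)
'''+s[b:]
s=s.replace(".006,.016,12",".007,.016,12")
open('needle.py','w').write(s)
E
python3 needle.py 0.121 d2 side
python3 -m handwheel '[[[0,0,-0.0015,0,0,0],[0,0,-0.001,0,0,0],[0,0,0,0,0,0],[0,0,0,0,0,0]]]' ; python3 needle.py 0.119 e side
```

```text
side hub 174 167
 needle -0.5875263794126926 contrast 141.81804 216.39616
time: 6.8
tool_pos: [0.6152, 0.0626, 0.1331]
tool_rot: [0.001, 0.991, 0.136, 0.001]
contact_force: [-4.1, -5.4, 13.0]
gripper_width: 0.127
grasp_force: 62.3
side hub 173 173
 needle -0.10239014370128972 contrast 142.86362 214.38785
```

View pics/n_e.png

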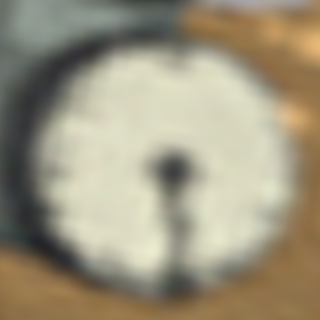

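The needle now almost coincides with the zero mark, at about −0.10. I'll lower 0.6 mm more and release gently.

```bash
python3 -m handwheel '[[[0,0,-0.0006,0,0,0],[0,0,0,0,0,0],[0,0,0,0,0,0]]]' ; python3 needle.py 0.119 f side
python3 -m handwheel '[[[0,0,0,0,0,0],[0,0,0,0,0,0],[0,0,0,0,0,0],[0,0,0,0,0,0]]]' 0.45; python3 needle.py 0.119 g side
```

```text
time: 7.1
tool_pos: [0.6153, 0.0626, 0.1327]
tool_rot: [0.001, 0.991, 0.136, 0.001]
contact_force: [-3.9, -5.9, 11.5]
gripper_width: 0.127
grasp_force: 62.3
side hub 170 170
 needle -0.0015594542029326725 contrast 145.33432 214.26431
time: 7.48
tool_pos: [0.6135, 0.0638, 0.1282]
tool_rot: [-0.0, 0.991, 0.136, -0.001]
contact_force: [-0.3, -0.7, -0.0]
gripper_width: 0.449
grasp_force: 0.0
side hub 170 169
 needle -0.0020591961209535242 contrast 144.39096 214.50455
```

The needle is at 0.00 after release. I'll rise, shut the fingers and go above the raised left paddle.

```bash
python3 -m handwheel '[[[0,0,0.01,0,0,0],[0,0,0.02,0,0,0],[0,0,0.03,0,0,0],[0,0,0.025,0,0,0],[-0.016,0.008,0,0,0,0],[-0.017,0.008,0,0,0,0],[-0.016,0.008,0,0,0,0],[0,0,0,0,0,0],[0,0,0,0,0,0]]]'
python3 -m handwheel '[[[0,0,0,0,0,0],[0,0,0,0,0,0],[0,0,0,0,0,0],[0,0,0,0,0,0]]]' 0
python3 needle.py 0.119 h side; python3 - <<'E'
from h import *
im,d=grab_frame('side')
for n in('rocker_left','rocker_right'):
    for q in pinpoint('side',n)[:2]: print(n,q['conf'],q['position'],at_d('side',q['position'],d),at_z('side',q['position'],.155))
E
```

```text
time: 8.28
tool_pos: [0.5651, 0.0876, 0.2149]
tool_rot: [0.0, 0.991, 0.136, 0.001]
contact_force: [0.7, -0.0, 0.4]
gripper_width: 0.453
grasp_force: 0.0
time: 8.62
tool_pos: [0.5656, 0.087, 0.2141]
tool_rot: [-0.0, 0.991, 0.136, -0.0]
contact_force: [-0.0, 0.4, -0.1]
gripper_width: -0.0
grasp_force: 0.0
side hub 170 168
 needle -0.0038182037610885247 contrast 144.27766 213.8195
rocker_left 0.59 [291.0, 249.1] [0.56411226 0.06151384 0.14069003] [0.56249666 0.07404703 0.155     ]
rocker_right 0.5 [286.1, 243.4] [0.58174893 0.01787647 0.11191834] [0.57625599 0.05641497 0.155     ]
rocker_right 0.22 [328.1, 271.0] [0.47127554 0.03494682 0.03076232] [0.46950757 0.1356391  0.155     ]
```

```bash
python3 -m handwheel '[[[0,0,-0.02,0,0,0],[0,0,-0.02,0,0,0],[0,0,-0.01,0,0,0],[0,0,-0.004,0,0,0],[0,0,-0.004,0,0,0],[0,0,-0.004,0,0,0],[0,0,-0.004,0,0,0],[0,0,-0.004,0,0,0],[0,0,-0.004,0,0,0],[0,0,-0.004,0,0,0],[0,0,0,0,0,0],[0,0,0,0,0,0]]]'
python3 needle.py 0.119 i side
```

```text
time: 9.82
tool_pos: [0.5647, 0.0872, 0.1354]
tool_rot: [0.0, 0.991, 0.136, -0.001]
contact_force: [-0.7, -0.4, 0.8]
gripper_width: 0.002
grasp_force: 0.0
side hub 173 168
 needle 0.07860774118082879 contrast 145.79622 191.66682
```

```bash
python3 -m handwheel '[[[0,0,-0.003,0,0,0],[0,0,-0.003,0,0,0],[0,0,-0.003,0,0,0],[0,0,-0.003,0,0,0],[0,0,0,0,0,0]]]'
python3 needle.py 0.119 j side
```

```text
time: 10.28
tool_pos: [0.5646, 0.0873, 0.1232]
tool_rot: [-0.0, 0.991, 0.136, -0.001]
contact_force: [-0.3, -0.3, -1.0]
gripper_width: -0.004
grasp_force: 0.0
side hub 167 166
 needle 1.2694394350109908 contrast 143.56543 153.9069
```

Probably snapped over. I'll raise and check.

```bash
python3 -m handwheel '[[[0,0,0.01,0,0,0],[0,0,0.03,0,0,0],[0,0,0.04,0,0,0],[-0.02,0,0.04,0,0,0],[-0.035,-0.015,0.02,0,0,0],[-0.035,-0.025,0,0,0,0],[0,-0.02,0,0,0,0],[0,0,0,0,0,0],[0,0,0,0,0,0]]]' 1
python3 needle.py 0.119 k side; python3 - <<'E'
from h import *
im,d=grab_frame('side')
a=cv2.resize(im[180:320,220:400],(720,560),interpolation=cv2.INTER_CUBIC)
a[:200,520:]=cv2.resize(cv2.imread('pics/n_k.png'),(200,200));cv2.imwrite('pics/k.png',a)
E
```

```text
time: 11.08
tool_pos: [0.4787, 0.0282, 0.2619]
tool_rot: [-0.0, 0.991, 0.135, 0.001]
contact_force: [0.4, -0.8, -0.5]
gripper_width: 0.995
grasp_force: 0.0
side hub 166 164
 needle 2.0453441335424656 contrast 133.45705 210.28711
```

View pics/k.png

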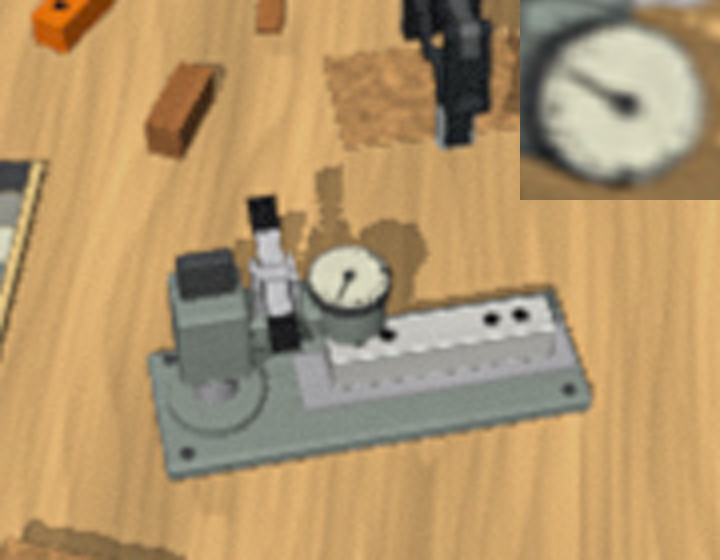

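The rocker is over, left end down, and the needle is at about 2.05, so the spindle is lifted. Next I grasp the master 85 mm in front of the spindle, which keeps the gripper body clear of the dial.

```bash
python3 -m handwheel '[[[-0.0163,-0.006,-0.03,0,0,0],[-0.0162,-0.006,-0.035,0,0,0],[0,0,-0.035,0,0,0],[0,0,-0.035,0,0,0],[0,0,-0.03,0,0,0],[0,0,-0.025,0,0,0],[0,0,-0.02,0,0,0],[0,0,-0.015,0,0,0],[0,0,-0.009,0,0,0],[0,0,-0.003,0,0,0],[0,0,0,0,0,0],[0,0,0,0,0,0]]]'
```

```text
time: 12.18
tool_pos: [0.4471, 0.0167, 0.0247]
tool_rot: [0.0, 0.991, 0.136, 0.001]
contact_force: [-0.1, -0.6, -0.3]
gripper_width: 0.999
grasp_force: 0.0
```

```bash
python3 -m handwheel '[[[0,0,0,0,0,0],[0,0,0,0,0,0],[0,0,0,0,0,0],[0,0,0,0,0,0],[0,0,0,0,0,0],[0,0,0,0,0,0]]]' 0
python3 -m handwheel '[[[0,0,0.002,0,0,0],[0,0,0.002,0,0,0],[0,0,0,0,0,0]]]'
```

```text
time: 12.68
tool_pos: [0.4471, 0.0163, 0.0248]
tool_rot: [0.0, 0.991, 0.136, 0.001]
contact_force: [0.3, -1.7, 4.1]
gripper_width: 0.342
grasp_force: 61.2
time: 12.93
tool_pos: [0.4455, 0.0167, 0.0274]
tool_rot: [-0.0, 0.991, 0.136, -0.001]
contact_force: [-0.8, -0.2, -1.6]
gripper_width: 0.34
grasp_force: 60.4
```

```bash
python3 -m handwheel '[[[0,0,0.001,0,0,0],[-0.0144,-0.004,0,0,0,0],[-0.0144,-0.0041,0,0,0,0],[-0.0144,-0.004,0,0,0,0],[-0.0144,-0.0041,0,0,0,0],[-0.0144,-0.004,0,0,0,0],[0,0,0.02,0,0,0],[0,0,0.03,0,0,0],[0,0,0.03,0,0,0],[0,0,0.02,0,0,0],[0,0,0,0,0,0],[0,0,0,0,0,0]]]'
python3 needle.py 0.119 l side
```

```text
time: 13.93
tool_pos: [0.3747, -0.0037, 0.1293]
tool_rot: [0.0, 0.991, 0.136, 0.001]
contact_force: [-0.3, -0.3, -3.4]
gripper_width: 0.342
grasp_force: 60.4
side hub 165 165
 needle 2.0759803005869646 contrast 135.16731 210.8885
```

```bash
python3 -m handwheel '[[[0.0075,-0.0296,0,0,0,0],[0.0075,-0.0296,0,0,0,0],[0.0075,-0.0297,0,0,0,0],[0.0075,-0.0297,0,0,0,0],[0.0075,-0.0297,0,0,0,0],[0.0075,-0.0297,0,0,0,0],[0.0075,-0.0296,0,0,0,0],[0.0075,-0.0296,0,0,0,0],[0.0074,-0.0296,0,0,0,0],[0,0,-0.025,0,0,0],[0,0,-0.03,0,0,0],[0,0,-0.025,0,0,0],[0,0,-0.015,0,0,0],[0,0,-0.01,0,0,0],[0,0,-0.006,0,0,0],[0,0,-0.003,0,0,0],[0,0,0,0,0,0],[0,0,0,0,0,0]]]'
```

```text
time: 15.48
tool_pos: [0.4422, -0.2709, 0.0156]
tool_rot: [0.001, 0.991, 0.136, 0.001]
contact_force: [0.2, -0.0, -2.6]
gripper_width: 0.339
grasp_force: 60.6
```

```bash
python3 -m handwheel '[[[0,0,-0.002,0,0,0],[0,0,-0.002,0,0,0],[0,0,-0.0015,0,0,0],[0,0,-0.001,0,0,0],[0,0,0,0,0,0],[0,0,0,0,0,0]]]'
```

```text
time: 15.98
tool_pos: [0.4419, -0.2706, 0.0089]
tool_rot: [0.0, 0.991, 0.136, 0.0]
contact_force: [-1.3, 1.1, 1.5]
gripper_width: 0.34
grasp_force: 61.0
```

```bash
python3 -m handwheel '[[[0,0,0,0,0,0],[0,0,0,0,0,0],[0,0,0,0,0,0],[0,0,0,0,0,0],[0,0,0.01,0,0,0],[0,0,0.03,0,0,0],[0,0,0.04,0,0,0],[0,0,0.04,0,0,0],[0,0,0.04,0,0,0],[0,0,0,0,0,0]]]' 1
python3 -m handwheel '[[[-0.0009,0.0359,0,0,0,-1.34],[-0.0009,0.0359,0,0,0,-1.34],[-0.0009,0.0359,0,0,0,-1.34],[-0.0009,0.0359,0,0,0,-1.34],[-0.0009,0.0359,0,0,0,-1.34],[-0.0009,0.0359,0,0,0,-1.34],[-0.0009,0.0359,0,0,0,-1.34],[-0.0009,0.0359,0,0,0,-1.34],[-0.0009,0.0359,0,0,0,-1.34],[-0.0009,0.0359,0,0,0,-1.34],[-0.0009,0.0359,0,0,0,-1.34],[-0.0009,0.0359,0,0,0,-1.34],[-0.0009,0.0359,0,0,0,-1.34],[-0.0009,0.0359,0,0,0,-1.34],[-0.0009,0.0359,0,0,0,-1.34],[0,0,0,0,0,0],[0,0,0,0,0,0]]]'
python3 - <<'E'
from axes import *
im,dep=grab_frame("top");cv2.imwrite("pics/top2.png",im)
m=np.zeros(dep.shape,bool);m[205:310,390:470]=1
P=pts("top",dep,m);Q=P[(P[:,2]>.028)&(P[:,2]<.04)];print(len(Q),cv2.minAreaRect(Q[:,:2].astype(np.float32)),np.median(Q[:,2]))
im,dep=grab_frame("side")
for q in masks_of("side","strip_center")[:3]:
    P=pts("side",dep,q["region"]);P=P[abs(P[:,2]-.039)<.005];print(q["conf"],len(P))
    if len(P)>20: print(cv2.minAreaRect(P[:,:2].astype(np.float32)))
E
```

```text
time: 16.82
tool_pos: [0.4459, -0.2739, 0.1796]
tool_rot: [0.007, 0.991, 0.136, 0.006]
contact_force: [0.8, -0.2, 1.5]
gripper_width: 1.001
grasp_force: 0.0
time: 18.23
tool_pos: [0.4277, 0.2695, 0.1688]
tool_rot: [0.0, 0.999, -0.037, 0.0]
contact_force: [-0.4, -1.0, -0.1]
gripper_width: 1.001
grasp_force: 0.0
685 ((0.4646170139312744, -0.2618269920349121), (0.14955377578735352, 0.031191613525152206), 14.410490036010742) 0.03394558237440082
0.57 729
((0.4521637558937073, 0.2645682394504547), (0.032966841012239456, 0.1493166983127594), 84.5379867553711)
0.28 103
((0.6334475874900818, 0.429949551820755), (0.054421316832304, 0.05862943083047867), 11.443317413330078)
```

The master lies flat on the pad, within 3 mm of its centre and with its top at 0.034. The strip is where I expected it, so I'll descend on it.

```bash
python3 -m handwheel '[[[0,-0.001,-0.03,0,0,-0.5],[0,0,-0.035,0,0,0],[0,0,-0.03,0,0,0],[0,0,-0.025,0,0,0],[0,0,-0.02,0,0,0],[0,0,-0.012,0,0,0],[0,0,-0.005,0,0,0],[0,0,0,0,0,0],[0,0,0,0,0,0]]]'
python3 -m handwheel '[[[0,0,0,0,0,0],[0,0,0,0,0,0],[0,0,0,0,0,0],[0,0,0,0,0,0],[0,0,0,0,0,0],[0,0,0,0,0,0]]]' 0
```

```text
time: 19.13
tool_pos: [0.4291, 0.267, 0.0125]
tool_rot: [-0.0, 0.999, -0.044, 0.001]
contact_force: [0.4, 1.0, 1.0]
gripper_width: 0.997
grasp_force: 0.0
time: 19.63
tool_pos: [0.4287, 0.2674, 0.0121]
tool_rot: [-0.0, 0.999, -0.043, 0.001]
contact_force: [-0.0, 0.9, 4.9]
gripper_width: 0.314
grasp_force: 61.1
```

```bash
python3 -m handwheel '[[[0,0,0.02,0,0,0],[0,0,0.035,0,0,0],[0,0,0.035,0,0,0],[-0.01,-0.03,0,0,0,2.3],[-0.01,-0.03,0,0,0,2.3],[-0.01,-0.03,0,0,0,2.3],[-0.01,-0.03,0,0,0,2.3],[-0.01,-0.03,0,0,0,2.3],[0,-0.03,0,0,0,2.3],[0,-0.03,0,0,0,2.3],[0,-0.03,0,0,0,2.3],[0,-0.03,0,0,0,2.3],[0,0,0,0,0,0],[0,0,0,0,0,0],[0,0,0,0,0,0]]]'
python3 - <<'E'
from axes import *
from scipy.spatial.transform import Rotation as R
im,dep=grab_frame("side");s=state();p=s["tool_pos"];q=s["tool_rot"]
print(p,np.degrees(2*np.arctan2(q[2],q[1])))
for r in masks_of("side","strip_center")[:3]:
    P=pts("side",dep,r["region"]);zt=p[2]+.027;Q=P[abs(P[:,2]-zt)<.006];print(r["conf"],len(Q),np.percentile(P[:,2],[5,50,95]))
    if len(Q)>20: print(cv2.minAreaRect(Q[:,:2].astype(np.float32)),np.median(Q[:,2]),np.polyfit(Q[:,0],Q[:,2],1))
E
```

```text
time: 20.88
tool_pos: [0.3778, -0.0026, 0.101]
tool_rot: [-0.0, 0.991, 0.136, -0.0]
contact_force: [-0.8, 0.2, -0.2]
gripper_width: 0.318
grasp_force: 60.1
[ 0.3779 -0.0022  0.1011] 15.758365574604868
0.75 391 [0.0974 0.124  0.1303]
((0.40063801407814026, 0.005366344004869461), (0.15045805275440216, 0.03429343178868294), 15.53128719329834) 0.12711699370462426 [-0.0049  0.1292]
```

```bash
python3 -m handwheel '[[[0,0,-0.025,0,0,0],[0,0,-0.025,0,0,0],[0,0,-0.015,0,0,0],[0,0,-0.007,0,0,0],[0,0,0,0,0,0],[0,0,0,0,0,0]]]'
python3 -m handwheel '[[[0.0112,0.003,0,0,0,0],[0.0113,0.0031,0,0,0,0],[0.0113,0.0031,0,0,0,0],[0.0112,0.0031,0,0,0,0],[0.0112,0.0031,0,0,0,0],[0.0112,0.0031,0,0,0,0],[0,0,0,0,0,0],[0,0,0,0,0,0]]]'
```

```text
time: 21.48
tool_pos: [0.3783, -0.0024, 0.0297]
tool_rot: [-0.0, 0.99, 0.138, -0.0]
contact_force: [-0.7, -0.3, -0.6]
gripper_width: 0.32
grasp_force: 60.2
time: 22.15
tool_pos: [0.4466, 0.0157, 0.0307]
tool_rot: [0.0, 0.991, 0.137, 0.001]
contact_force: [-0.5, -0.2, -0.3]
gripper_width: 0.319
grasp_force: 60.2
```

```bash
python3 -m handwheel '[[[0,0,-0.002,0,0,0],[0,0,-0.0015,0,0,0],[0,0,-0.001,0,0,0],[0,0,0,0,0,0],[0,0,0,0,0,0]]]'
python3 needle.py 0.119 m side
```

```text
time: 22.57
tool_pos: [0.4453, 0.0155, 0.0261]
tool_rot: [-0.0, 0.991, 0.137, -0.0]
contact_force: [-3.4, 1.3, 9.1]
gripper_width: 0.319
grasp_force: 61.4
side hub 165 164
 needle 2.057184442041821 contrast 136.19272 213.02783
```

```bash
python3 -m handwheel '[[[0,0,0,0,0,0],[0,0,0,0,0,0],[0,0,0,0,0,0],[0,0,0,0,0,0],[0,0,0.01,0,0,0],[0,0,0.03,0,0,0],[0,0,0.04,0,0,0],[0,0,0.04,0,0,0],[0,0,0.04,0,0,0],[0,0,0.03,0,0,0],[0,0,0,0,0,0],[0,0,0,0,0,0]]]' 1
python3 - <<'E'
from axes import *
im,dep=grab_frame("side")
for r in masks_of("side","strip_center")[:2]:
    P=pts("side",dep,r["region"]);Q=P[abs(P[:,2]-.053)<.005];print(r["conf"],len(Q))
    if len(Q)>20: print(cv2.minAreaRect(Q[:,:2].astype(np.float32)),np.median(Q[:,2]),np.polyfit(Q[:,0],Q[:,2],1))
E
python3 -m handwheel '[[[0.0277,0.0002,0,0,0,0],[0.0277,0.0002,0,0,0,0],[0.0278,0.0002,0,0,0,0],[0.0278,0.0003,0,0,0,0],[0.0278,0.0003,0,0,0,0],[0,0,0,0,0,0],[0,0,0,0,0,0],[0,0,0,0,0,0]]]' 0
```

```text
time: 23.62
tool_pos: [0.4469, 0.0154, 0.2182]
tool_rot: [0.001, 0.991, 0.137, 0.003]
contact_force: [-1.1, 0.2, -0.3]
gripper_width: 0.998
grasp_force: 0.0
0.96 404
((0.4668740928173065, 0.025792106986045837), (0.1484295278787613, 0.035067200660705566), 16.03472137451172) 0.05207188944845542 [-0.0039  0.0538]
0.65 0
time: 24.38
tool_pos: [0.5829, 0.0169, 0.2127]
tool_rot: [-0.0, 0.991, 0.137, -0.002]
contact_force: [-0.9, -0.2, -0.7]
gripper_width: -0.001
grasp_force: 0.0
```

```bash
python3 -m handwheel '[[[0,0,-0.02,0,0,0],[0,0,-0.02,0,0,0],[0,0,-0.01,0,0,0],[0,0,-0.004,0,0,0],[0,0,-0.004,0,0,0],[0,0,-0.004,0,0,0],[0,0,-0.004,0,0,0],[0,0,-0.004,0,0,0],[0,0,-0.004,0,0,0],[0,0,-0.004,0,0,0],[0,0,-0.003,0,0,0],[0,0,-0.003,0,0,0],[0,0,-0.003,0,0,0],[0,0,-0.003,0,0,0],[0,0,0,0,0,0]]]'
python3 needle.py 0.119 n side
python3 -m handwheel '[[[0,0,0.01,0,0,0],[0,0,0.03,0,0,0],[0,0,0.04,0,0,0],[0,0,0.04,0,0,0],[0,-0.04,0.03,0,0,0],[0,-0.04,0,0,0,0],[0,-0.04,0,0,0,0],[0,0,0,0,0,0],[0,0,0,0,0,0]]]'
python3 needle.py 0.119 o side; python3 - <<'E'
from axes import *
im,dep=grab_frame('side')
for r in masks_of("side","strip_center")[:1]:
    P=pts("side",dep,r["region"]);Q=P[abs(P[:,2]-.053)<.005];print(r["conf"],len(Q),cv2.minAreaRect(Q[:,:2].astype(np.float32)),np.median(Q[:,2]))
a=cv2.resize(im[180:320,220:400],(720,560),interpolation=cv2.INTER_CUBIC)
a[:200,520:]=cv2.resize(cv2.imread('pics/n_o.png'),(200,200));cv2.imwrite('pics/o.png',a)
E
```

```text
time: 25.63
tool_pos: [0.5837, 0.0169, 0.1238]
tool_rot: [-0.0, 0.991, 0.137, -0.001]
contact_force: [-0.9, -0.3, 0.1]
gripper_width: -0.002
grasp_force: 0.0
side hub 169 167
 needle 0.5257814643078103 contrast 152.4095 212.94156
time: 26.43
tool_pos: [0.5843, -0.0983, 0.271]
tool_rot: [0.0, 0.991, 0.135, 0.001]
contact_force: [0.1, 0.0, -1.4]
gripper_width: 0.0
grasp_force: 0.0
side hub 169 168
 needle 0.5397813133374485 contrast 145.75 205.60254
0.81 454 ((0.4682096242904663, 0.023422690108418465), (0.15020781755447388, 0.03328206390142441), 15.292591094970703) 0.05225731745915618
```

View pics/o.png

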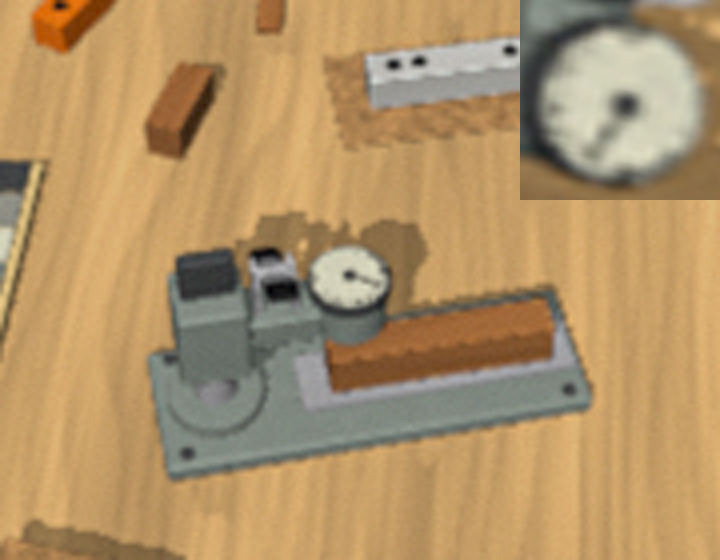

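The rocker is back with its left end up. The needle reads about +0.55, the strip lies flat under the spindle and the master is on the pad. I'm handing in.

```bash
python3 -c "
from plant import *
print(job_done())"
```

```text
the job is handed in; nothing more can be done
None
```

I handed the job in at about 26 s of the 72 s allowed; no verdict came back. At the last look the needle read about +0.54 rad, with the spindle down over the strip lying flat on the anvil, the master flat on the cork pad and the robot clear of everything.

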